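Snap the brass cap onto the jar of brass fasteners and hold it pressed

ROBOT

A 7-joint arm with a two-finger parallel gripper is mounted at the origin on the work surface. World frame = base frame: x ahead of the robot, y to its left, z up, the work surface at z = 0. Lengths are in m, angles in rad, forces in N, time in s.
With the tool pointing down it reaches from about 0.4 to 0.85 m from the base axis. Payload 6.9 kg.
Tool frame: the origin (TCP) lies between the finger pads; the fingertips stand 8 mm ahead of it and the grasp point (between the pads) lies 11 mm behind it (r.tip_reach is the distance from the TCP to the fingertips, in m); z points along the fingers, y is the direction in which the jaws open and shut (so a half turn about z gives the same grasp; the last joint's range is limited). The gripper opens to 85 mm and grips with 20 to 120 N. Pads are 22 mm wide; open, the fingers measure 114 mm over their backs; the gripper's body (76 mm by 85 mm) begins 54 mm behind the grasp point. The pads swing forward as they close: fully open they stand 13 mm farther back than shut.
Start: joints at [1.234, 0.507, -0.238, 1.5, 0.126, 1.149, -0.155], TCP at [0.268, -0.565, 0.239] pointing down, gripper open.
Joint ranges: [-3.08, 3.08], [-0.24, 2.05], [-1.43, 1.35], [0, 2.5], [-1.52, 4.66], [0.17, 1.96], [-2.89, 2.89]. Speed limits (rad/s): [2.39, 2.39, 3.14, 3.14, 3.14, 3.14, 3.14].

INTERFACE

Orientations are given as a unit quaternion [x, y, z, w].
In Python, from rig import r gives the robot as it stands.
- The arm moves only by the shell command python3 -m inch 'ROWS' [FORCE]. ROWS is JSON, a list of rows, each an object with "travel": the shift along the tool's x, y, z in mm, a list of three; "dr": the turn, a rotation vector about the tool's x, y, z in degrees, a list of three; "jaw": the opening, from 0 (shut) to 1 (fully open). In form: [{"travel": [dx, dy, dz], "dr": [ax, ay, az], "jaw": jaw}, ...]. A call has 1 to 20 rows; each row is the pose to reach, as a shift and turn from the pose commanded when the call began, along the tool's axes at that moment; what a row does not reach only later rows make up. A row lasts 1/8 s, in which the tool goes at most 62.5 mm and 10.7 degrees, less where a joint would pass 70% of its speed; a pose out of reach is approached as far as the arm can. A call with a gripper value outside its range is refused whole. The fingers move at their own pace and stop on an object; FORCE is the grip in N (left out, the last holds). Time passes only in rows, so rows that repeat a pose let the fingers close. It gives the time, the measured TCP pose, the force and the opening at its end, in the units of the state.
- r.observe(): the state, without advancing time (a new reading comes with each control period).
- r.get_image(name): name is "scene" or "top" or "wrist"; returns (picture, depth): 384x512x3 uint8, blue, green, red; 384x512 float32, m along the optical axis (not along the pixel's ray), 0 where there is no reading.
- r.get_calibration(name): a dict with "K" (3x3 intrinsics, pixels), "T" (4x4, takes a point from camera to world coordinates); the wrist camera has in their place "mount" (4x4, takes a point from camera to tool coordinates, whose origin is the TCP and whose axes are the flange's). Camera axes: x right, y down, z forward; pixel columns grow to the right and rows downward; lengths in m; the calibration is good to about 2 mm. The wrist camera is an equidistant fisheye: a pixel r from the principal point sees the ray r / f radians off the axis. A picture is of the moment at which its call begins: read the wrist's pose just before it. get_calibration takes no time and is no camera call.
- r.hand_in(): hands the job in, once; it reports no verdict.
The state is a dict: "time": time; "joint_pos": joint angles; "qd": joint speeds; "joint_torque": joint torques, N m; "tcp_pos": TCP position; "tool_rot": TCP orientation; "ft_force": force on the tool from outside, world axes, zero at the start; "moment": the same for the moment, N m; "width": opening from 0.0 (shut) to 1.0 (fully open).
Only numpy, scipy, OpenCV 4.12 (cv2) and the standard library are available. Lean on these libraries where they do the work, as an engineer would, in place of code of your own. Each camera call takes 0.05 s, during which the arm holds its last target.

TASK

Take the brass-coloured snap cap by its knob, set it level on the neck of the clear jar that holds the brass fasteners, and press it straight down until it clicks over the nubs. Do not stop at the click: keep pressing so that the rubber sealing ring under the cap is squeezed down firmly, and finish like that, with the gripper still on the cap and still pushing it down. Leave the black cap, the label roll and the carton where they are.

Things in the scene. Friction and masses are not known exactly. Their poses are not given: they have to be found in the camera images.
- brass_cap: Brass-coloured snap cap, loose, about 60 g, standing level, knob up. Round, any yaw will do. Skirt 56 mm across; origin at the centre of the skirt's underside, z up through the knob. Flat top plate 57 mm across, 26 mm above the origin. Inside: a lip of 43 mm inner diameter, 4 mm thick, at the bottom; a 50 mm bore above it; flat ceiling 22 mm above the origin.
- brass_cap_knob (a point): Centre of the top of the brass cap's knob, 56 mm above the cap's origin. The knob is a cylinder 26 mm in diameter that stands 30 mm above the top plate. Fingertips reaching down beside the knob may rest on the top plate and push there.
- brass_jar: Clear tube jar full of brass-coloured fasteners, fixed on a wooden foot 96 mm square. Origin at the centre of the foot's underside on the counter, z up. Tube 68 mm in diameter up to 125 mm, white shoulder 72 mm across up to 130 mm, white neck up to 153 mm above the counter.
- brass_jar_neck (a point): Centre of the neck's top edge, 153 mm above the counter. Neck 40 mm in diameter, tapered to 33 mm over its top 6 mm to guide the cap. With the cap's origin about 16.5 mm below this point its ceiling meets the sealing ring; at 20.5 mm below, the ring is fully squeezed.
- brass_jar_nubs (a point): Point on the neck's axis, 8 mm below its top edge, level with the centres of four sprung steel nubs that stand out 4 mm from the neck. The cap's lip meets them with the cap's origin about 5 mm above this point; pushing past takes up to 8 to 12 N, which then drops to nearly nothing (the click) as the cap's origin goes from 3 mm above to 4 mm below this point.
- brass_jar_seal (a joint): Black rubber sealing ring on the neck's top (31 mm across, standing 5.6 mm above the neck), sprung vertically: 0 when free, 0.004 (m) when squeezed down to its stop. About 3 N per mm, 12 N to the stop. A clicked cap that is let go leaves it below about 0.001.
- black_cap: Black snap cap of the same shape and size as the brass one, loose on the counter. Not to be used: leave it where it is.
- black_jar: Clear tube jar of the same shape and size as the brass one, filled with dark grey fasteners, fixed; origin at the centre of its foot's underside. It stays open.
- label_roll: Loose roll of blank white paper labels lying flat, 72 mm in diameter, 30 mm high, origin at the centre of its underside. Leave it where it is.
- carton: Loose small cardboard carton, 70 x 100 mm, 45 mm high, origin at the centre of its underside. Leave it where it is.

How it is judged:
By the outcome, as a careful person would: the job done as asked, in the order asked, and still so for the second after the job is handed in, while the arm keeps its last pose, push and grip.
It also fails if it takes over 48 s, if anything falls off the work surface, if the arm or the gripper's body presses on something with over 40 N, if the wrist force passes 120 N, or if a joint passes its speed limit or range.

## Working session

There is one attempt and no reset: what is moved stays moved. The work goes in short steps, Python scripts to look and compute and a shell command to move; the robot and the scene stay as the last step left them, time stands still between calls to the robot, and variables do not carry over. Pictures are saved under pics/ and viewed, and the job is handed in when it is done.

```bash
ls; mkdir -p pics; python3 - <<'E'
from rig import r
import cv2,numpy as np
print(r.observe())
for n in("scene","top"):
    im,d=r.get_image(n); cv2.imwrite(f"pics/{n}0.png",im); np.save(f"pics/{n}0.npy",d)
    c=r.get_calibration(n); print(n,np.round(c["K"],1).tolist(),np.round(c["T"],3).tolist())
c=r.get_calibration("wrist");print(c, r.tip_reach)
E
```

```text
pics
{'time': 0.0, 'joint_pos': array([ 1.23350222,  0.50833928, -0.23754356,  1.50113365,  0.12567393,
        1.14893541, -0.15477756]), 'qd': array([-0.00043486, -0.00065239, -0.00085734,  0.00193908, -0.00011111,
       -0.00106689,  0.00200115]), 'joint_torque': array([ 4.80788040e-04, -6.20593786e+01, -2.18647711e+00, -2.49655402e+01,
        1.27678213e-02,  1.20922242e-02, -1.85471845e-05]), 'tcp_pos': array([ 0.2675202 , -0.56429547,  0.23842915]), 'tool_rot': array([ 9.75586209e-01,  2.19614920e-01, -2.03910609e-04, -8.91042704e-04]), 'ft_force': array([-0.37878847, -0.20793844, -0.65830069]), 'moment': array([ 0.04713755, -0.00661882, -0.02952563]), 'width': 0.99982309641533}
scene [[377.0, 0.0, 261.1], [0.0, 377.0, 192.8], [0.0, 0.0, 1.0]] [[0.079, 0.623, -0.778, 1.412], [0.997, -0.067, 0.048, -0.065], [-0.022, -0.779, -0.626, 0.756], [0.0, 0.0, 0.0, 1.0]]
top [[463.6, 0.0, 251.9], [0.0, 463.6, 189.7], [0.0, 0.0, 1.0]] [[-0.02, -0.973, 0.232, 0.393], [-1.0, 0.019, -0.004, 0.013], [-0.0, -0.232, -0.973, 1.064], [0.0, 0.0, 0.0, 1.0]]
{'K': array([[297.31863964,   0.        , 255.47707418],
       [  0.        , 297.31863964, 194.16423248],
       [  0.        ,   0.        ,   1.        ]]), 'mount': array([[ 9.67738440e-04, -9.48551459e-01, -3.16621531e-01,
         8.04287759e-02],
       [ 9.99999455e-01,  7.93994250e-04,  6.77760317e-04,
         4.47714041e-04],
       [-3.91494863e-04, -3.16622014e-01,  9.48551710e-01,
        -1.34390325e-01],
       [ 0.00000000e+00,  0.00000000e+00,  0.00000000e+00,
         1.00000000e+00]])} 0.008
```

View pics/scene0.png

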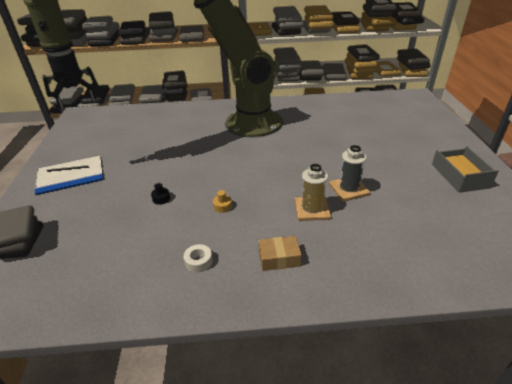

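View pics/top0.png

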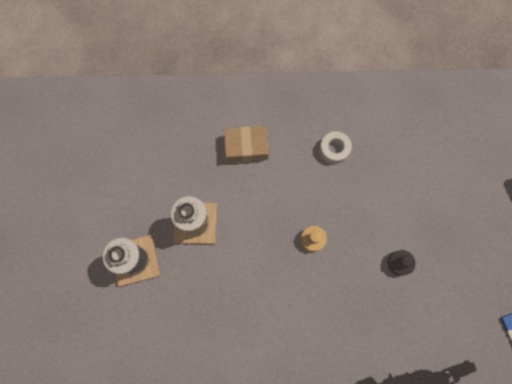

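The scene view shows the brass cap at (222,202), the brass jar at (314,195) and the black jar at (352,172). In the top view the brass cap is at (314,238) and the brass jar's neck at (187,211). I'll enlarge these next.

```bash
python3 - <<'E'
import cv2,numpy as np
im=cv2.imread("pics/top0.png")
a=cv2.resize(im[185:255,155:225],None,fx=7,fy=7,interpolation=cv2.INTER_CUBIC)[:490,:395]
b=cv2.resize(im[210:265,285:340],None,fx=7,fy=7,interpolation=cv2.INTER_CUBIC)
b=cv2.copyMakeBorder(b,0,490-385,0,0,cv2.BORDER_CONSTANT)
cv2.imwrite("pics/crop1.png",np.hstack([a,b]))
d=np.load("pics/top0.npy"); print(d[232:244,308:322:2].round(3)); print(d[204:220:2,176:200:3].round(3))
E
```

```text
[[1.045 1.046 1.015 1.012 1.014 1.013 1.044]
 [1.046 1.015 1.014 1.013 1.012 1.013 1.042]
 [1.044 1.011 1.013 1.013 1.011 1.012 1.015]
 [1.043 1.016 1.014 1.012 1.014 1.014 1.016]
 [1.039 1.012 1.014 1.012 1.012 1.013 1.013]
 [1.037 1.012 1.009 1.009 1.012 1.01  1.015]
 [1.034 1.015 1.012 1.011 1.009 1.012 1.013]
 [1.038 1.012 1.011 0.    1.01  1.01  1.013]
 [1.042 1.022 1.014 1.009 1.008 1.01  1.042]
 [1.037 1.031 1.016 1.009 1.01  1.008 1.04 ]
 [1.04  1.039 1.027 1.019 1.018 1.039 1.038]
 [1.04  1.038 1.038 1.031 1.041 1.038 1.039]]
[[0.953 0.932 0.924 0.922 0.923 0.931 0.927 0.953]
 [0.951 0.922 0.928 0.951 0.949 0.923 0.931 0.954]
 [0.953 0.922 0.952 0.946 0.948 0.922 0.927 0.95 ]
 [0.949 0.923 0.948 0.949 0.948 0.948 0.927 0.952]
 [0.949 0.922 0.945 0.945 0.945 0.922 0.927 0.948]
 [0.95  0.923 0.944 0.946 0.947 0.918 0.928 0.949]
 [0.949 0.928 0.92  0.917 0.    0.922 0.929 0.946]
 [0.944 0.928 0.923 0.922 0.922 0.93  0.926 0.944]]
```

View pics/crop1.png

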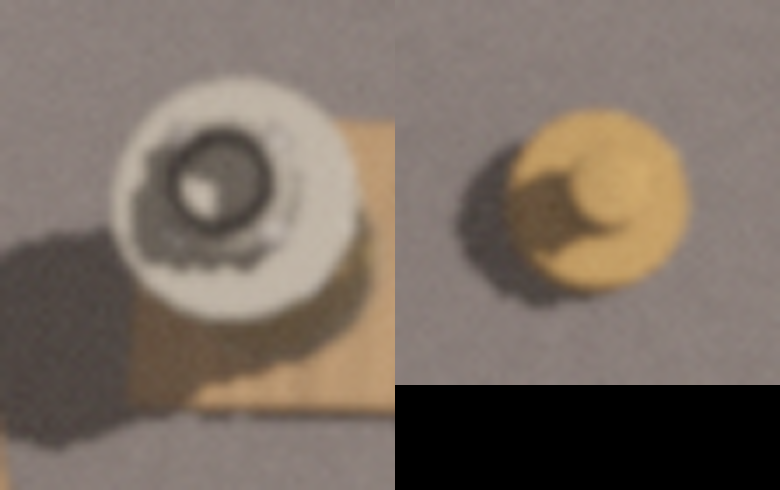

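```bash
cat >h.py <<'E'
import numpy as np
from rig import r
from scipy.spatial.transform import Rotation as R
def atz(n,u,v,z):
    c=r.get_calibration(n);K=c["K"];T=c["T"]
    d=T[:3,:3]@np.linalg.solve(K,[u,v,1]);return T[:3,3]+d*(z-T[2,3])/d[2]
def totool(p):
    o=r.observe();return R.from_quat(o["tool_rot"]).inv().apply(np.array(p)-o["tcp_pos"])*1000
def wpix(uv,z):
    "wrist pixel -> world at height z (current pose)"
    o=r.observe();c=r.get_calibration("wrist");K=c["K"];M=c["mount"]
    q=np.array([(uv[0]-K[0,2])/K[0,0],(uv[1]-K[1,2])/K[1,1]]);t=np.linalg.norm(q)
    d=np.array([*(np.sin(t)*q/(t+1e-12)),np.cos(t)])
    Rt=R.from_quat(o["tool_rot"]);d=Rt.apply(M[:3,:3]@d);p=Rt.apply(M[:3,3])+o["tcp_pos"]
    return p+d*(z-p[2])/d[2]
E
python3 - <<'E'
from h import *
for a in [("ring",186.1,210.4,.1586),("shoulder",188.2,212.9,.13),("knob",314.3,235.6,.056),("plate",313.6,238.1,.026),("blackcap?",402,262,.04),("roll",336,146,.03),("carton",247,141,.045),("bjar",118.5,254.5,.1586)]:
    p=atz("top",*a[1:]);print(a[0],p.round(4),totool(p).round(1))
print(R.from_quat(r.observe()["tool_rot"]).as_matrix().round(3))
E
```

```text
ring [0.5693 0.1403 0.1586] [ 574.6 -507.3   80.7]
shoulder [0.5695 0.14   0.13  ] [ 574.7 -506.8  109.3]
knob [ 0.5276 -0.1258  0.056 ] [ 422.9 -284.5  183. ]
plate [ 0.526  -0.1281  0.026 ] [ 420.5 -283.1  213. ]
blackcap? [ 0.468 -0.317  0.04 ] [ 287.1 -137.3  198.7]
roll [ 0.741 -0.191  0.03 ] [ 587.7 -134.1  208.7]
carton [0.7522 0.0174 0.045 ] [ 687.2 -317.7  194. ]
bjar [0.4847 0.2705 0.1586] [ 553.9 -661.2   81. ]
[[ 0.904  0.428 -0.001]
 [ 0.428 -0.904  0.001]
 [-0.    -0.002 -1.   ]]
```

Ring and shoulder agree on the jar (0.569, 0.140), and knob and plate agree on the cap (0.527, -0.127) to about 2 mm. I'll hover over the cap and look with the wrist camera.

```bash
python3 -m inch '[{"travel":[40,-27,0],"dr":[0,0,0],"jaw":1},{"travel":[84,-57,10],"dr":[0,0,0],"jaw":1},{"travel":[130,-87,20],"dr":[0,0,0],"jaw":1},{"travel":[176,-118,30],"dr":[0,0,0],"jaw":1},{"travel":[222,-149,40],"dr":[0,0,0],"jaw":1},{"travel":[268,-180,50],"dr":[0,0,0],"jaw":1},{"travel":[314,-211,60],"dr":[0,0,0],"jaw":1},{"travel":[360,-242,70],"dr":[0,0,0],"jaw":1},{"travel":[400,-270,80],"dr":[0,0,0],"jaw":1},{"travel":[421,-284,88],"dr":[0,0,0],"jaw":1},{"travel":[421,-284,88],"dr":[0,0,0],"jaw":1},{"travel":[421,-284,88],"dr":[0,0,0],"jaw":1}]' 80
python3 - <<'E'
from h import *
import cv2
print(r.observe()["tcp_pos"])
im,d=r.get_image("wrist");cv2.imwrite("pics/w1.png",im)
E
```

```text
time: 1.6
tcp_pos: [0.5259, -0.1288, 0.1512]
tool_rot: [0.976, 0.219, -0.001, 0.0]
ft_force: [-0.1, -0.3, 0.1]
width: 1.0
[ 0.52588337 -0.12881172  0.151154  ]
```

View pics/w1.png

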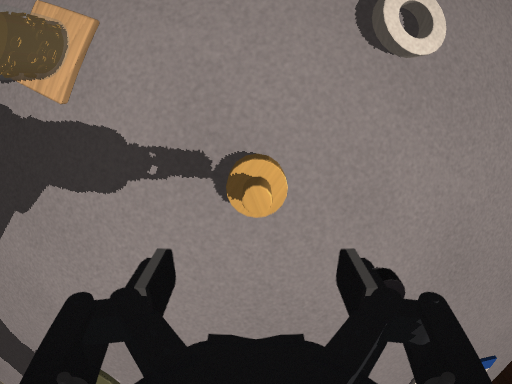

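```bash
python3 - <<'E'
import cv2
im=cv2.imread("pics/w1.png");cv2.imwrite("pics/w1c.png",cv2.resize(im[145:225,215:300],None,fx=7,fy=7,interpolation=cv2.INTER_CUBIC))
E
```

```text
(no output)
```

View pics/w1c.png

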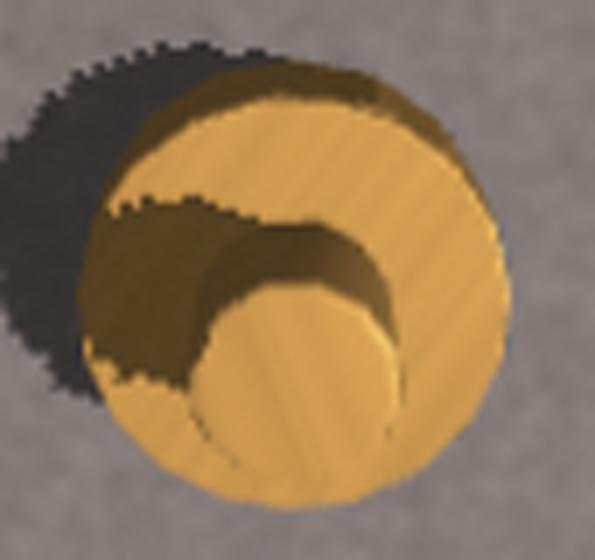

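```bash
python3 - <<'E'
from h import *
for uv,z in (((256.9,199.9),.056),((256.7,187.9),.026)):
    p=wpix(uv,z);print(p.round(4),totool(p).round(1))
E
```

```text
[ 0.5254 -0.1315  0.056 ] [-1.2  1.8 95.3]
[ 0.5263 -0.131   0.026 ] [ -0.2   1.7 125.3]
```

Wrist and top camera agree within 3 mm. I'll descend and grip.

```bash
python3 -m inch '[{"travel":[0,1.5,30],"dr":[0,0,0],"jaw":1},{"travel":[-0.5,1.5,65],"dr":[0,0,0],"jaw":1},{"travel":[-0.5,1.5,95],"dr":[0,0,0],"jaw":1},{"travel":[-0.5,1.5,110],"dr":[0,0,0],"jaw":1},{"travel":[-0.5,1.5,114],"dr":[0,0,0],"jaw":1},{"travel":[-0.5,1.5,114],"dr":[0,0,0],"jaw":0.6},{"travel":[-0.5,1.5,114],"dr":[0,0,0],"jaw":0.4},{"travel":[-0.5,1.5,114],"dr":[0,0,0],"jaw":0.2},{"travel":[-0.5,1.5,114],"dr":[0,0,0],"jaw":0.1},{"travel":[-0.5,1.5,114],"dr":[0,0,0],"jaw":0.1},{"travel":[-0.5,1.5,114],"dr":[0,0,0],"jaw":0.1},{"travel":[-0.5,1.5,114],"dr":[0,0,0],"jaw":0.1}]' 80
python3 - <<'E'
from h import *
import cv2
o=r.observe();print(o["tcp_pos"],o["ft_force"])
im,d=r.get_image("wrist");cv2.imwrite("pics/w2.png",im)
E
```

```text
time: 3.15
tcp_pos: [0.527, -0.1293, 0.0382]
tool_rot: [0.976, 0.22, 0.001, 0.0]
ft_force: [-1.4, -0.1, 6.2]
width: 0.278
[ 0.52704579 -0.12934254  0.03821896] [-1.39904502 -0.08503733  6.19609823]
```

View pics/w2.png

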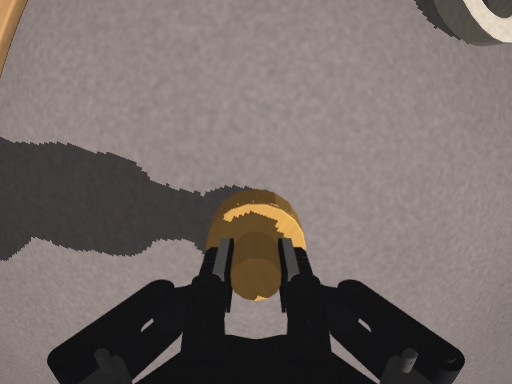

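The knob is between the pads and the opening of 0.28 matches its 26 mm. I'll lift and check.

```bash
python3 -m inch '[{"travel":[0,0,-15],"dr":[0,0,0],"jaw":0.1},{"travel":[0,0,-45],"dr":[0,0,0],"jaw":0.1},{"travel":[0,0,-85],"dr":[0,0,0],"jaw":0.1},{"travel":[0,0,-125],"dr":[0,0,0],"jaw":0.1},{"travel":[0,0,-165],"dr":[0,0,0],"jaw":0.1},{"travel":[0,0,-190],"dr":[0,0,0],"jaw":0.1},{"travel":[0,0,-200],"dr":[0,0,0],"jaw":0.1},{"travel":[0,0,-200],"dr":[0,0,0],"jaw":0.1},{"travel":[0,0,-200],"dr":[0,0,0],"jaw":0.1}]' 80
python3 - <<'E'
from h import *
import cv2
p=[.5693,.1403,.25]
o=r.observe();print(o["tcp_pos"],o["ft_force"],totool(p))
im,d=r.get_image("wrist");cv2.imwrite("pics/w3.png",im)
cv2.imwrite("pics/w3c.png",cv2.resize(im[175:315,190:320],None,fx=4.2,fy=4.2,interpolation=cv2.INTER_CUBIC))
im,d=r.get_image("scene");cv2.imwrite("pics/s3c.png",cv2.resize(im[90:240,140:370],None,fx=3.4,fy=3.4,interpolation=cv2.INTER_CUBIC))
E
```

```text
time: 4.32
tcp_pos: [0.526, -0.1293, 0.2362]
tool_rot: [0.976, 0.22, -0.001, -0.0]
ft_force: [-0.0, -0.6, -0.6]
width: 0.276
[ 0.52599682 -0.1292558   0.2361651 ] [-0.04327458 -0.60468078 -0.58384027] [ 154.60131114 -225.02196713  -13.80024351]
```

View pics/w3c.png

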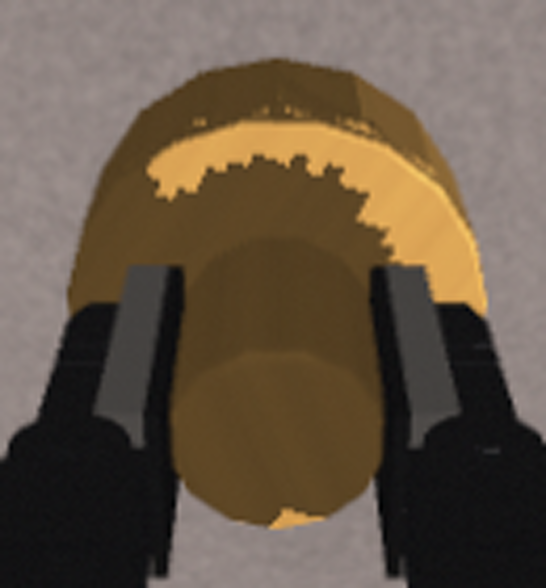

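View pics/s3c.png

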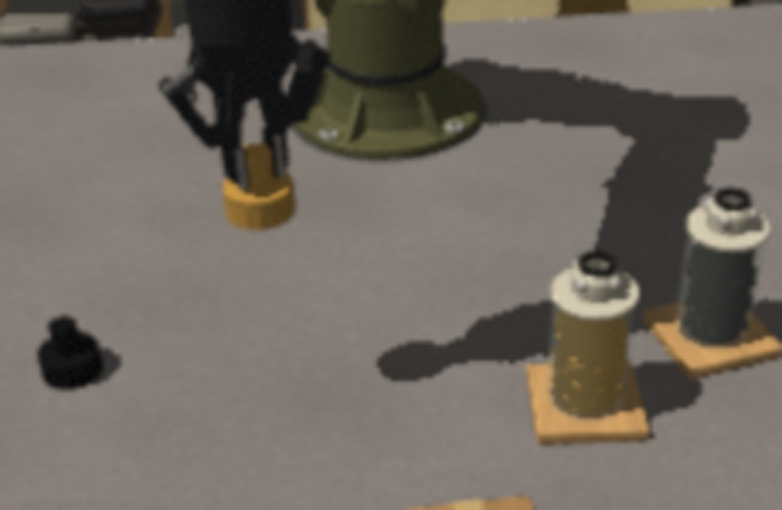

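The cap is held level, fully on the knob. I'll move beside the jar, 60 mm short along tool x, to see the neck with the wrist camera.

```bash
python3 -m inch '[{"travel":[10,-24,0],"dr":[0,0,0],"jaw":0.1},{"travel":[28,-65,0],"dr":[0,0,0],"jaw":0.1},{"travel":[46,-109,0],"dr":[0,0,0],"jaw":0.1},{"travel":[64,-153,0],"dr":[0,0,0],"jaw":0.1},{"travel":[82,-195,0],"dr":[0,0,0],"jaw":0.1},{"travel":[92,-218,0],"dr":[0,0,0],"jaw":0.1},{"travel":[95,-225,0],"dr":[0,0,0],"jaw":0.1},{"travel":[95,-225,0],"dr":[0,0,0],"jaw":0.1},{"travel":[95,-225,0],"dr":[0,0,0],"jaw":0.1}]' 80
python3 - <<'E'
from h import *
import cv2
o=r.observe();print(o["tcp_pos"])
im,d=r.get_image("wrist");cv2.imwrite("pics/w4.png",im)
E
```

```text
time: 5.55
tcp_pos: [0.5163, 0.113, 0.237]
tool_rot: [0.976, 0.219, -0.0, 0.0]
ft_force: [-0.4, -0.1, -0.3]
width: 0.276
[0.51627959 0.11297846 0.23701853]
```

View pics/w4.png

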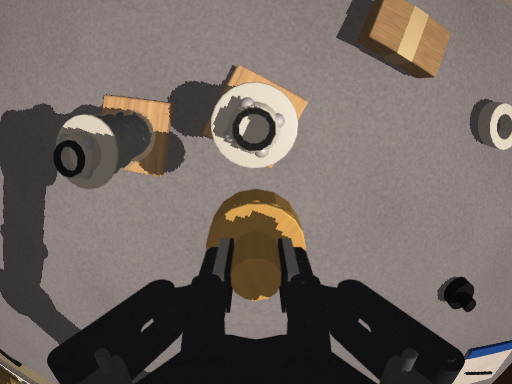

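```bash
python3 - <<'E'
import cv2
im=cv2.imread("pics/w4.png");cv2.imwrite("pics/w4c.png",cv2.resize(im[75:175,205:305],None,fx=6,fy=6,interpolation=cv2.INTER_CUBIC))
E
```

```text
(no output)
```

View pics/w4c.png

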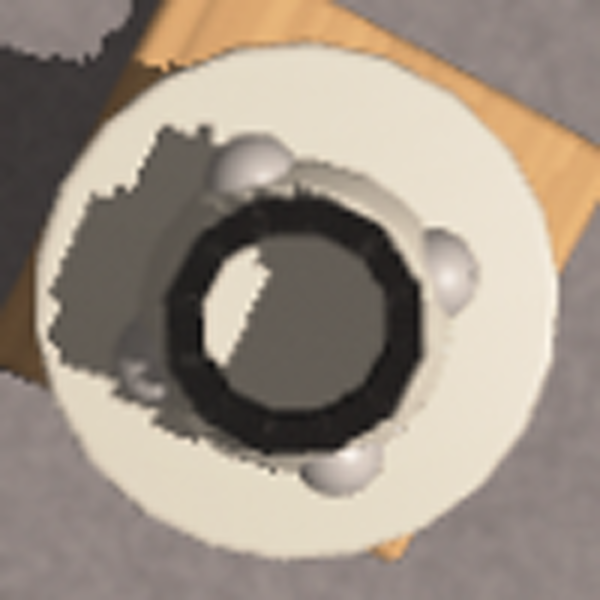

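```bash
python3 - <<'E'
from h import *
z=r.observe()["tcp_pos"][2]
print("knob",totool(wpix((255.5,278.7),z+.0178)).round(1))
print("plate front",totool(wpix((255.8,203.7),z-.0122)).round(1))
for uv,h in (((253.7,128.6),.1586),((253.8,124.75),.13)):
    p=wpix(uv,h);print(p.round(4),totool(p).round(1))
print("top",totool([.5694,.1401,.1586]).round(1))
E
```

```text
knob [ -0.4   0.6 -17.8]
plate front [26.2  0.7 12.2]
[0.5691 0.1387 0.1586] [58.7 -0.7 78.5]
[0.5693 0.1389 0.13  ] [ 59.   -0.8 107.1]
top [59.6 -1.9 78.5]
```

Wrist-relative offset from cap to neck is about (59.7, -1.4) mm. I'll go above the neck and down to just over the ring.

```bash
python3 -m inch '[{"travel":[20,-1,0],"dr":[0,0,0],"jaw":0.1},{"travel":[45,-1.4,0],"dr":[0,0,0],"jaw":0.1},{"travel":[59.7,-1.4,0],"dr":[0,0,0],"jaw":0.1},{"travel":[59.7,-1.4,10],"dr":[0,0,0],"jaw":0.1},{"travel":[59.7,-1.4,25],"dr":[0,0,0],"jaw":0.1},{"travel":[59.7,-1.4,32],"dr":[0,0,0],"jaw":0.1},{"travel":[59.7,-1.4,32],"dr":[0,0,0],"jaw":0.1},{"travel":[59.7,-1.4,32],"dr":[0,0,0],"jaw":0.1}]' 80
python3 - <<'E'
from h import *
import cv2
o=r.observe();print(o["tcp_pos"],o["ft_force"],o["moment"],totool([.5692,.1393,.2]))
im,d=r.get_image("scene");cv2.imwrite("pics/s5c.png",cv2.resize(im[110:230,260:400],None,fx=5,fy=5,interpolation=cv2.INTER_CUBIC))
im,d=r.get_image("top");cv2.imwrite("pics/t5c.png",cv2.resize(im[160:260,130:250],None,fx=5,fy=5,interpolation=cv2.INTER_CUBIC))
E
```

```text
time: 6.6
tcp_pos: [0.5695, 0.1416, 0.2056]
tool_rot: [0.976, 0.22, 0.0, -0.0]
ft_force: [0.2, 0.6, -0.7]
width: 0.278
[0.5695309  0.14155197 0.20563165] [ 0.17158244  0.57279159 -0.67293782] [ 0.01730386 -0.03615435 -0.00641006] [-1.26679858  1.89249226  5.63117016]
```

View pics/s5c.png

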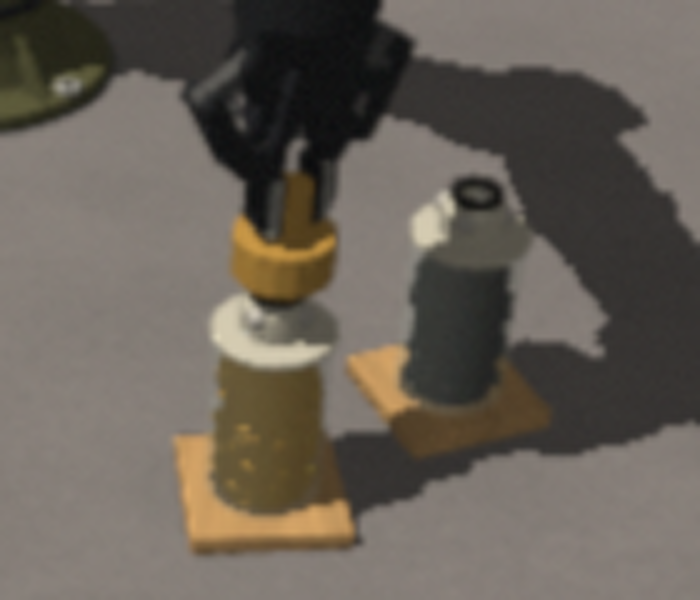

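View pics/t5c.png

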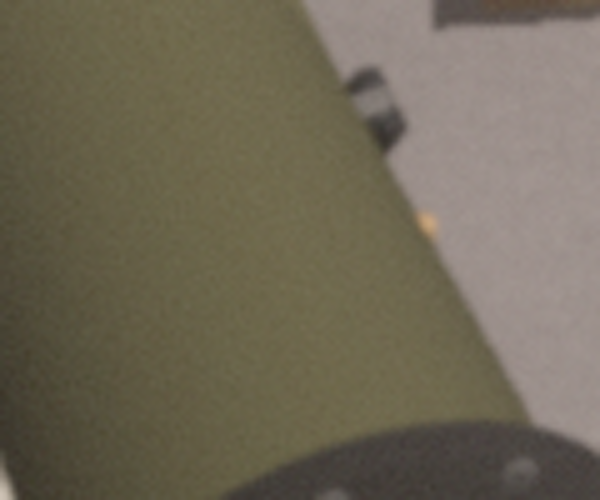

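The scene view suggests the cap may sit a couple of mm too far to the right (+y). I'll quantify it by projection.

```bash
python3 - <<'E'
from h import *
import cv2
c=r.get_calibration("scene");K=c["K"];Ti=np.linalg.inv(c["T"])
def pr(p):
    q=K@(Ti[:3,:3]@np.array(p)+Ti[:3,3]);return q[:2]/q[2]
crop=lambda p:(((pr(p)-[260,110])+.5)*5-.5).round(1)
print("shoulder pred",crop([.5692,.139,.13]),"foot",crop([.5692,.139,0.02]))
z=.2056-.0382
for y in(.137,.139,.1415): print(y,"plate",crop([.569,y,z+.026]),"skirt bottom",crop([.569,y,z]))
im,d=r.get_image("scene")
cv2.imwrite("pics/s6c.png",cv2.resize(im[145:190,290:340],None,fx=13,fy=13,interpolation=cv2.INTER_CUBIC))
print([r.observe()["tcp_pos"].round(4)])
E
```

```text
shoulder pred [274.4 325.8] foot [262.1 474.7]
0.137 plate [278.5 230.9] skirt bottom [275.2 270.7]
0.139 plate [282.1 230.7] skirt bottom [278.8 270.5]
0.1415 plate [286.7 230.4] skirt bottom [283.3 270.2]
[array([0.5696, 0.1416, 0.2058])]
```

View pics/s6c.png

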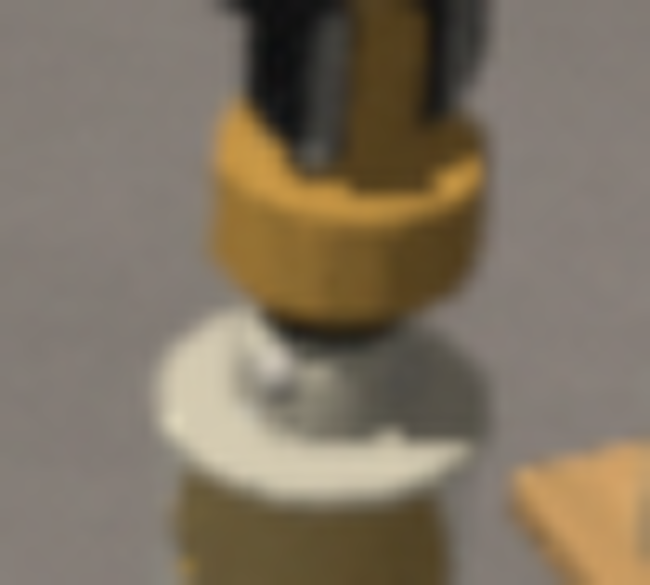

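```bash
python3 -m inch '[{"travel":[-0.3,1.8,0],"dr":[0,0,0],"jaw":0.1},{"travel":[-0.3,1.8,3],"dr":[0,0,0],"jaw":0.1},{"travel":[-0.3,1.8,8],"dr":[0,0,0],"jaw":0.1},{"travel":[-0.3,1.8,12],"dr":[0,0,0],"jaw":0.1},{"travel":[-0.3,1.8,15],"dr":[0,0,0],"jaw":0.1},{"travel":[-0.3,1.8,15],"dr":[0,0,0],"jaw":0.1}]' 80
python3 - <<'E'
from h import *
import cv2
o=r.observe();print(o["tcp_pos"],o["ft_force"],o["moment"])
im,d=r.get_image("scene")
cv2.imwrite("pics/s7c.png",cv2.resize(im[145:190,290:340],None,fx=13,fy=13,interpolation=cv2.INTER_CUBIC))
E
```

```text
time: 7.5
tcp_pos: [0.5698, 0.1398, 0.1899]
tool_rot: [0.976, 0.22, -0.0, -0.0]
ft_force: [0.7, 0.2, -0.6]
width: 0.277
[0.56981062 0.13979665 0.18993686] [ 0.72164469  0.1649767  -0.62778025] [ 0.01251108 -0.02842048  0.03770543]
```

View pics/s7c.png

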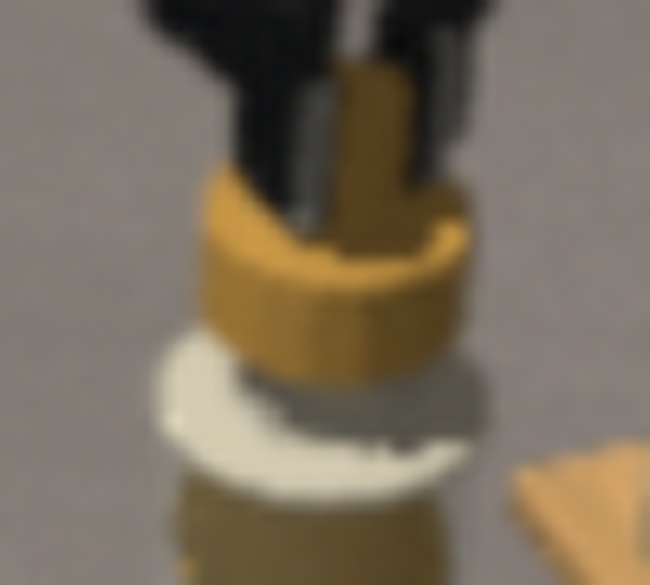

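The cap is aligned over the neck, with no side force. Pressing in small steps.

```bash
python3 -m inch '[{"travel":[0,0,1],"dr":[0,0,0],"jaw":0.1},{"travel":[0,0,2],"dr":[0,0,0],"jaw":0.1},{"travel":[0,0,3],"dr":[0,0,0],"jaw":0.1},{"travel":[0,0,4],"dr":[0,0,0],"jaw":0.1},{"travel":[0,0,5],"dr":[0,0,0],"jaw":0.1},{"travel":[0,0,5],"dr":[0,0,0],"jaw":0.1}]' 100
python3 -m inch '[{"travel":[0,0,1],"dr":[0,0,0],"jaw":0.1},{"travel":[0,0,2],"dr":[0,0,0],"jaw":0.1},{"travel":[0,0,3],"dr":[0,0,0],"jaw":0.1},{"travel":[0,0,3],"dr":[0,0,0],"jaw":0.1}]'
```

```text
time: 8.3
tcp_pos: [0.5706, 0.1401, 0.1868]
tool_rot: [0.976, 0.22, 0.001, 0.0]
ft_force: [-1.1, -0.1, 9.1]
width: 0.273
time: 8.8
tcp_pos: [0.5706, 0.14, 0.183]
tool_rot: [0.976, 0.22, 0.001, -0.0]
ft_force: [0.7, -0.4, 3.6]
width: 0.271
```

```bash
python3 -m inch '[{"travel":[0,0,1.5],"dr":[0,0,0],"jaw":0.1},{"travel":[0,0,3],"dr":[0,0,0],"jaw":0.1},{"travel":[0,0,4.5],"dr":[0,0,0],"jaw":0.1},{"travel":[0,0,6],"dr":[0,0,0],"jaw":0.1},{"travel":[0,0,6],"dr":[0,0,0],"jaw":0.1}]'
python3 -m inch '[{"travel":[0,0,1.5],"dr":[0,0,0],"jaw":0.1},{"travel":[0,0,3],"dr":[0,0,0],"jaw":0.1},{"travel":[0,0,4],"dr":[0,0,0],"jaw":0.1},{"travel":[0,0,4],"dr":[0,0,0],"jaw":0.1}]'
```

```text
time: 9.43
tcp_pos: [0.5697, 0.1396, 0.1754]
tool_rot: [0.976, 0.22, -0.001, -0.0]
ft_force: [2.1, 0.9, -4.5]
width: 0.274
time: 9.93
tcp_pos: [0.5698, 0.1397, 0.1728]
tool_rot: [0.976, 0.22, 0.0, 0.0]
ft_force: [-1.8, -1.3, 5.5]
width: 0.271
```

Clicked: the force peaked at about 9 N, then dropped. The cap is now on the ring, so I keep pressing.

```bash
python3 -m inch '[{"travel":[0,0,1],"dr":[0,0,0],"jaw":0.1},{"travel":[0,0,2],"dr":[0,0,0],"jaw":0.1},{"travel":[0,0,3],"dr":[0,0,0],"jaw":0.1},{"travel":[0,0,3],"dr":[0,0,0],"jaw":0.1}]'
python3 -m inch '[{"travel":[0,0,1],"dr":[0,0,0],"jaw":0.1},{"travel":[0,0,2],"dr":[0,0,0],"jaw":0.1},{"travel":[0,0,2],"dr":[0,0,0],"jaw":0.1},{"travel":[0,0,2],"dr":[0,0,0],"jaw":0.1}]'
```

```text
time: 10.42
tcp_pos: [0.5699, 0.1398, 0.1709]
tool_rot: [0.976, 0.22, 0.001, 0.0]
ft_force: [-3.5, -1.9, 13.5]
width: 0.27
time: 10.92
tcp_pos: [0.57, 0.1398, 0.1707]
tool_rot: [0.976, 0.219, 0.001, 0.0]
ft_force: [-8.9, -3.6, 28.1]
width: 0.273
```

```bash
python3 -m inch '[{"travel":[0,0,0],"dr":[0,0,0],"jaw":0.1},{"travel":[0,0,0],"dr":[0,0,0],"jaw":0.1},{"travel":[0,0,0],"dr":[0,0,0],"jaw":0.1},{"travel":[0,0,0],"dr":[0,0,0],"jaw":0.1},{"travel":[0,0,0],"dr":[0,0,0],"jaw":0.1},{"travel":[0,0,0],"dr":[0,0,0],"jaw":0.1},{"travel":[0,0,0],"dr":[0,0,0],"jaw":0.1},{"travel":[0,0,0],"dr":[0,0,0],"jaw":0.1}]'
python3 - <<'E'
from h import *
import cv2
im,d=r.get_image("scene");cv2.imwrite("pics/s8.png",im)
cv2.imwrite("pics/s8c.png",cv2.resize(im[145:190,290:340],None,fx=13,fy=13,interpolation=cv2.INTER_CUBIC))
o=r.observe();print(o["tcp_pos"],o["ft_force"],o["width"])
E
```

```text
time: 11.92
tcp_pos: [0.57, 0.1398, 0.1707]
tool_rot: [0.976, 0.219, 0.001, 0.0]
ft_force: [-8.9, -3.2, 28.2]
width: 0.272
[0.56997395 0.13976107 0.17074032] [-8.78290415 -2.97222081 27.17977981] 0.2716517522874218
```

View pics/s8c.png

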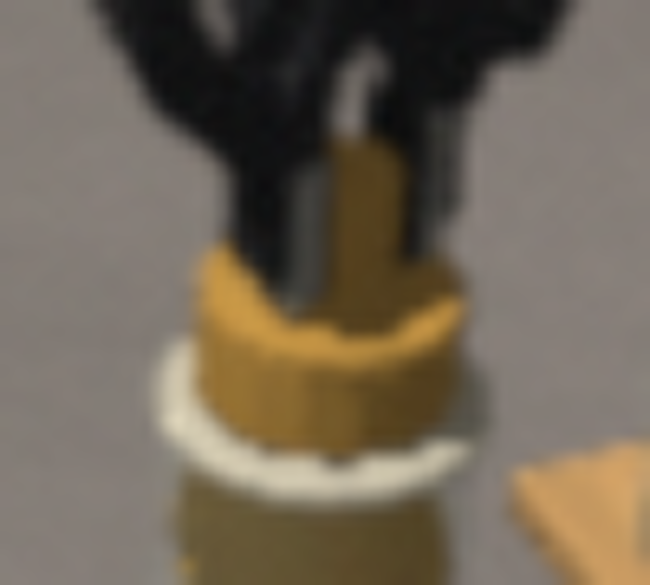

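View pics/s8.png

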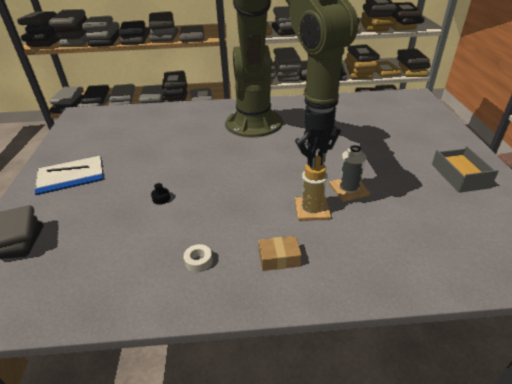

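The cap sits level at the neck's base, just above the shoulder, steady at 28 N. The black cap (160,193), the roll (198,258) and the carton (280,252) are unmoved. Handing in.

```bash
python3 -c "
from rig import r
print(r.hand_in())"
```

```text
the job is handed in; nothing more can be done
None
```

The brass cap is on the brass jar, clicked over the nubs and pressed down. I handed in at about 12 s with the gripper still holding the knob and pushing down.

- **Click:** the force rose to about 9 N at the nubs, then fell away as the cap passed them.
- **Seal:** it met the ring at about 5 N and stopped at TCP z 0.1707. That is the height I worked out for a fully squeezed ring.
- **Final push:** it held steady for 1 s at about 28 N down, grip set to 100 N, with no drift.
- **Level and surroundings:** the last picture shows the cap level just above the shoulder. The black cap, label roll and carton have not moved.

Two things were not perfect. There was a steady side force of about 9 N at the end, and the cameras disagreed by 2–4 mm on the cap and by 1–2 mm on the jar. I corrected the placing from wrist and scene views. I could not read the seal joint directly, so the squeeze is inferred from height and force.

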